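# Clamp a laminated block in the bench screw press with its folding crank

## Robot

A 6-joint arm with a two-finger parallel gripper is mounted at the origin on the work surface. World frame = base frame: x ahead of the robot, y to its left, z up, the work surface at z = 0. Lengths are in m, angles in degrees, forces in N, time in s.
With the tool pointing down it reaches from about 0.375 to 0.9 m from the base axis. Payload 3.1 kg.
Tool frame: the origin (TCP) lies on the centre line of the jaws, within the pads' length; the fingertips stand 25 mm ahead of it and the grasp point (between the pads) lies 6 mm ahead of it; z points along the fingers, y is the line along which they close (so a half turn about z gives the same grasp; the last joint's range is limited). The gripper opens to 87 mm and grips with 3 to 60 N. Pads are 19 mm wide; open, the fingers measure 117 mm over their backs; the gripper's body (75 mm by 190 mm) begins 51 mm behind the grasp point.
Start: joints at [58.814, 30.224, 82.088, -0, 67.689, -10.227], TCP at [0.224, 0.584, 0.248] pointing down, gripper open.
Joint ranges: [-176.69, 176.69], [-43.24, 126.21], [12.49, 139.97], [-82, 262], [0, 151.66], [-163.58, 163.58]. Speed limits (degrees/s): [159.86, 159.86, 180, 180, 180, 180].

## Interface

Orientations are given as a 3x3 rotation matrix whose columns are the frame's x, y, z axes.
In Python, from rig import * gives the robot as it stands.
- The arm moves only by the tool step_arm, never from a script. Its argument "steps" is a list of rows, each a list of 7 numbers: the shift along the tool's x, y, z normalised to -1 to 1, where 1 is 0.3 m, then the turn, a rotation vector about the tool's x, y, z normalised to -1 to 1, where 1 is 45 degrees, then the gripper's target within -1 to 1 (shut at 1, half-way at 0, fully open at -1). A call has 1 to 8 rows; each row is the pose to reach, as a shift and turn from the pose commanded when the call began, along the tool's axes at that moment; what a row does not reach only later rows make up. A row lasts 1/12 s, in which the tool goes at most 41.7 mm and 7.16 degrees, less where a joint would pass 70% of its speed; a pose out of reach is approached as far as the arm can. A call with a number of a shift or a turn outside -1 to 1 is refused whole. A call with a gripper value outside its range is refused whole. The fingers move at their own pace and stop on an object; the grip force is fixed at half the most. Time passes only in rows, so rows that repeat a pose let the fingers close. It gives the time, the measured TCP pose, the force, the opening and the grip force at its end, in the units of the state.
- read_state(): the state, without advancing time (a new reading comes with each control period).
- capture(name): name is "scene" or "top" or "wrist"; returns a dict with "image" (384x512x3 uint8, red, green, blue), "vertical_fov" (degrees; the focal length in pixels is half the picture's height over the tangent of half this angle, whatever the lens; pixels are square), "cx", "cy" (the principal point, pixels), "world_from_camera" (4x4, takes a point from camera to world coordinates); the wrist camera has in their place "T_tool_cam" (4x4, takes a point from camera to tool coordinates, whose origin is the TCP and whose axes are the flange's). Camera axes: x right, y down, z forward; pixel columns grow to the right and rows downward; lengths in m; the calibration is good to about 2 mm. A picture is of the moment at which its call begins: read the wrist's pose just before it. There is no depth.
- hand_in(): hands the job in; it is judged then, once.
The state is a dict: "time_s": time; "joint_positions": joint angles; "qvel": joint speeds; "tau": joint torques, N m; "position": TCP position; "tcp_rot": TCP orientation; "force": force on the tool from outside, world axes, zero at the start; "moment": the same for the moment, N m; "opening": opening from 0.0 (shut) to 1.0 (fully open); "grasp_force": force on a finger pad.
Only numpy, scipy, OpenCV 4.12 (cv2) and the standard library are available. Lean on these libraries where they do the work, as an engineer would, in place of code of your own. Each camera call takes 0.05 s, during which the arm holds its last target. There are 200 camera calls.

## Task

Clamp the wooden block in the bench press: first swing the folding crank handle fully out so that it stands upright, before turning the crank at all; then crank clockwise (seen from above) until you feel the pressing plate meet the block, and one sixth of a turn further but not much more, so that the block is held firmly without being bruised. Finally fold the handle back down flat along its arm, without unwinding the screw, and let go. Do not shift the block or the other things on the bench.

Things in the scene. Friction and masses are not known exactly. Their poses are not given: they have to be found in the camera images.
- crank (a joint): Crank angle (rad) about the vertical screw axis; starts between -0.7 and 0.7 and grows when turned clockwise seen from above, which lowers the pressing plate 20 mm per turn (3.2 mm/rad). Turning it freely takes 8.6 N at the knob (0.6 N m). Let go, the screw holds by friction, but when clamped some 4 N backwards at the handle unwinds it.
- handle (a joint): Fold angle of the handle (rad) about its level pivot at the end of the crank arm: 0 = folded flat (the start), above the arm and pointing inward to the screw axis; 1.571 = upright against its stop, parallel to the screw axis. The pivot is stiff (0.09 N m, 1.4 N at the knob); the handle stays at any angle where it is left.
- crank_axis (a point): Point fixed on the press, on the screw axis, at the height of the handle's pivot, 228 mm above the bench; z up. The top of the green crossbeam (60 x 260 mm) lies 45 mm below it, hub and arm between. The press is fixed to the bench: base 180 x 260 mm, 20 mm high, two round columns.
- handle_pivot (a point): Point on the crank arm on the handle's pivot axis, 70 mm from the screw axis; it turns with the crank. x points outward along the arm, y along the pivot axis, z up. The steel arm is 18 mm wide; its top face is 18 mm below this point.
- block: The wooden block to clamp, 100 x 75 mm, thickness not measured, loose on the bed (0.2 kg). Origin: centre of its underside, z up. The plate meets it after 2.7 to 6.7 rad of cranking, to be felt. The plate is sprung (30 N/mm): past contact each radian adds about 90 N of clamping and 4 N at the handle. 1.05 rad (1/6 turn) past contact is right.
- bed: The fixed plywood board, 140 x 100 mm, on the press's base on which the block lies; its height is not the same each time. Origin: centre of its underside, z up; 30 mm thick, its lower part sunk in the base.
- mallet: A wooden mallet lying on the bench: head 60 x 110 x 55 mm, round handle 24 mm thick, 260 mm long in all. Origin: on the bench under the middle of the handle part, the head 100 mm along +x. Leave it alone.
- bottle: A closed yellow bottle standing on the bench, 60 mm wide, 140 mm tall, origin at the centre of its underside. Leave it alone.
- square: A try square lying flat on the bench: wooden stock 120 x 20 x 18 mm, steel blade 35 x 150 mm. Origin: underside of the middle of the stock. Leave it alone.
- knob_center (a point): Centre of the black ball knob, 32 mm in diameter, at the handle's end, 64 mm from the pivot; it spins freely about the handle. x points along the handle to the pivot. The handle's steel stem is 13 mm thick. Folded, the knob lies 2 mm above the arm near the screw axis; it is wider than the arm, so fingers from above can straddle both. Pinched along the pivot axis, it can roll between the fingers.
Things that resemble listed ones, but are neither listed nor needed, are in the scene too. What is shaped like the bed but purple is not meant. What is shaped like the block but green is not meant.

How it is judged:
By the outcome, as a careful person would: the job done as asked, in the order asked, and still so for the second after the job is handed in, with the robot touching nothing.
It also fails if it takes over 72 s, if anything falls off the work surface, if the arm or the gripper's body presses on something with over 40 N, if the wrist force passes 120 N, or if a joint passes its speed limit or range.

## Working session

There is one attempt and no reset: what is moved stays moved. The work goes in short steps, Python scripts to look and compute and a tool call to move; the robot and the scene stay as the last step left them, time stands still between calls to the robot, and variables do not carry over. Pictures are saved under pics/ and viewed, at most 10 in all, crops included, and the job is handed in when it is done.

Besides the shell and the picture viewer there is one more tool, called after "Call:" as name(argument=value, ...) on one line, values as JSON. step_arm: Moves the arm, as the interface text tells. Scaled input: -1 to 1 covers 0.3 m each way for a shift and 45 degrees each way for a turn. Its arguments: {"type":"object","properties":{"steps":{"type":"array"}},"required":["steps"]}

```bash
mkdir -p pics; ls; python3 - <<'E'
from rig import *
import cv2,numpy as np
s=read_state();print(s)
for n in("scene","top"):
    c=capture(n);cv2.imwrite(f"pics/{n}0.png",c["image"][...,::-1]);print(n,c["vertical_fov"],c["cx"],c["cy"],np.round(c["world_from_camera"],3).tolist())
a=cv2.imread("pics/scene0.png");b=cv2.imread("pics/top0.png");
E
```

```text
pics
{'time_s': 0.0, 'joint_positions': array([ 5.88156132e+01,  3.02790844e+01,  8.21578128e+01, -2.61791977e-03,
        6.76893925e+01, -1.02275290e+01]), 'qvel': array([ 0.01884693,  0.0395323 ,  0.05420984, -0.02079818, -0.00601675,
       -0.04283503]), 'tau': array([ 6.49678805e-04, -4.40032268e+01, -1.76594335e+01,  6.33468828e-02,
        5.81604894e-02, -1.61035432e-04]), 'position': array([0.22316046, 0.58305654, 0.2465624 ]), 'tcp_rot': array([[-9.33856031e-01,  3.57647442e-01, -1.10514126e-03],
       [ 3.57648978e-01,  9.33854148e-01, -1.90756428e-03],
       [ 3.49805266e-04, -2.17664305e-03, -9.99997570e-01]]), 'force': array([ 0.20393203,  0.30306799, -0.54064944]), 'moment': array([0.0215476 , 0.03369323, 0.05619873]), 'grasp_force': 0.0, 'opening': 0.9988677696128083}
scene 46.27717694588594 257.902252568569 203.636398010887 [[-0.417, 0.476, -0.775, 1.784], [0.909, 0.217, -0.356, 0.597], [-0.001, -0.853, -0.523, 1.009], [0.0, 0.0, 0.0, 1.0]]
top 46.21502162026968 256.7435595156091 193.24079865917406 [[0.026, -0.99, 0.136, 0.328], [-1.0, -0.024, 0.019, -0.002], [-0.016, -0.136, -0.991, 1.772], [0.0, 0.0, 0.0, 1.0]]
```

View pics/scene0.png

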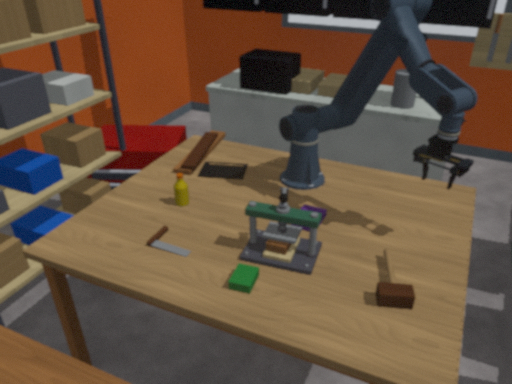

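View pics/top0.png

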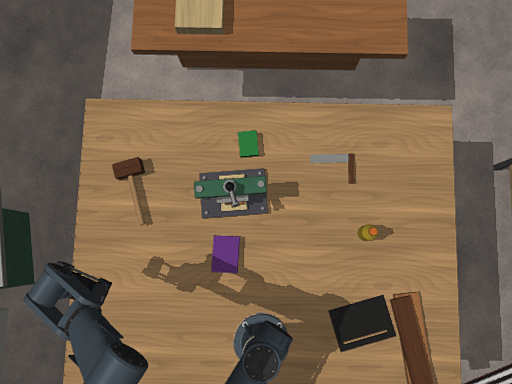

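The scene picture shows the press at (283,235), the green block lookalike at (243,277) and the purple bed lookalike at (313,215). In the top picture the press is at (232,192), with the knob near (230,186) and the arm running to about (235,205). The mallet is at (132,185), the square at (350,165) and the bottle at (370,232). I'll check the crank in a close crop.

```bash
cat > h.py <<'E'
from rig import *
import cv2,numpy as np
def ray(c,u,v,T=None):
    T=c["world_from_camera"] if T is None else T
    f=c["image"].shape[0]/2/np.tan(np.radians(c["vertical_fov"])/2)
    d=T[:3,:3]@np.array([(u-c["cx"])/f,(v-c["cy"])/f,1]);return T[:3,3],d
def onz(c,u,v,z,T=None):
    o,d=ray(c,u,v,T);return o+d*(z-o[2])/d[2]
E
python3 - <<'E'
from h import *
b=cv2.imread("pics/top0.png");a=cv2.imread("pics/scene0.png")
p=cv2.resize(b[155:230,185:285],None,fx=6,fy=6,interpolation=cv2.INTER_CUBIC)
q=cv2.resize(a[175:275,235:335],None,fx=4.5,fy=4.5,interpolation=cv2.INTER_CUBIC)[:,:]
cv2.imwrite("pics/crop0.png",p)
c=capture("top")
for z in(.183,):
    for uv in[(194,182),(269,176),(194,192),(268,190)]:print(uv,onz(c,*uv,z))
E
```

```text
(194, 182) [0.58096221 0.25435209 0.183     ]
(269, 176) [ 0.60910413 -0.01392461  0.183     ]
(194, 192) [0.54478276 0.25271162 0.183     ]
(268, 190) [ 0.55834895 -0.0115016   0.183     ]
```

View pics/crop0.png

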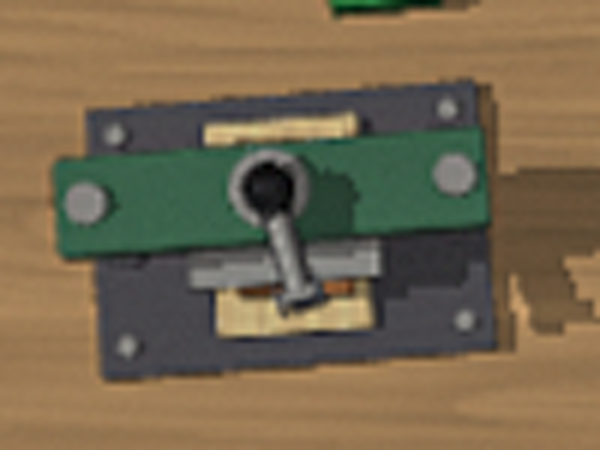

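```bash
python3 - <<'E'
from h import *
c=capture("top");im=c["image"];h=cv2.cvtColor(im,cv2.COLOR_RGB2HSV)
m=cv2.inRange(h,(65,60,30),(95,255,200));m[:165]=0;m[215:]=0;m[:,:185]=0;m[:,285:]=0
ct=max(cv2.findContours(m,0,2)[0],key=cv2.contourArea)
bx=cv2.boxPoints(cv2.minAreaRect(cv2.convexHull(ct)));print(bx)
P=np.array([onz(c,u,v,.183) for u,v in bx]);print(P.round(4),P.mean(0))
k=cv2.inRange(h,(0,0,0),(180,255,45));k[:178]=0;k[195:]=0;k[:,:222]=0;k[:,238:]=0
mm=cv2.moments(k,True);print("knob",mm["m00"],mm["m10"]/mm["m00"],mm["m01"]/mm["m00"])
print("knob",onz(c,mm["m10"]/mm["m00"],mm["m01"]/mm["m00"],.228),"piv",onz(c,234.7,204.5,.228))
E
```

```text
[[193.76141 180.65988]
 [264.89847 175.57867]
 [266.1015  192.42133]
 [194.96445 197.50253]]
[[ 0.5858  0.2554  0.183 ]
 [ 0.6103  0.0008  0.183 ]
 [ 0.5495 -0.0049  0.183 ]
 [ 0.5251  0.2484  0.183 ]] [0.5676544 0.1249148 0.183    ]
knob 62.0 229.67741935483872 186.29032258064515
knob [0.56164572 0.1221625  0.228     ] piv [0.49844678 0.10260098 0.228     ]
```

```bash
cat >> h.py <<'E'
A=np.array([.5677,.1249])
def plan(t,yaw=None,s=None):
    "tool-frame normalised shift/turn to world TCP target t, yaw=angle of tool y (deg, mod 180)"
    s=s or read_state();R=s["tcp_rot"];d=R.T@(np.array(t)-s["position"])/.3
    y=np.degrees(np.arctan2(R[1,1],R[0,1]));dy=0 if yaw is None else ((yaw-y+90)%180-90)
    print("shift",d.round(4),"turnz",round(-dy/45,4),"yaw",y.round(2),"pos",s["position"].round(4),"F",s["force"].round(2),"t",s["time_s"])
E
python3 -c "
from h import *
plan([.562,.1227,.33],107.4)"
```

```text
shift [-1.6034 -1.0303 -0.276 ] turnz -0.8525 yaw 69.04 pos [0.2233 0.5833 0.2469] F [ 1.15 -0.07 -0.08] t 0.2
```

Call:
step_arm(steps=[[-0.1,-0.06,-0.03,0,0,0,-1],[-0.2,-0.13,-0.07,0,0,0,-1],[-0.3,-0.19,-0.1,0,0,0,-1],[-0.4,-0.26,-0.14,0,0,0,-1],[-0.5,-0.32,-0.17,0,0,0,-1],[-0.6,-0.39,-0.21,0,0,0,-1],[-0.7,-0.45,-0.24,0,0,0,-1],[-0.8,-0.515,-0.276,0,0,0,-1]])

```text
time_s: 0.87
position: [0.3929, 0.352, 0.3306]
tcp_rot: [[-0.934, 0.358, -0.0], [0.358, 0.934, -0.0], [0.0, -0.0, -1.0]]
force: [0.2, 0.2, -0.3]
opening: 1.003
grasp_force: 0.0
```

Call:
step_arm(steps=[[-0.1,-0.06,0,0,0,-0.1,-1],[-0.2,-0.13,0,0,0,-0.22,-1],[-0.3,-0.19,0,0,0,-0.34,-1],[-0.4,-0.26,0,0,0,-0.46,-1],[-0.5,-0.32,0,0,0,-0.58,-1],[-0.6,-0.39,0,0,0,-0.7,-1],[-0.7,-0.45,0,0,0,-0.8,-1],[-0.8,-0.515,0,0,0,-0.8525,-1]])

```text
time_s: 1.53
position: [0.5619, 0.1219, 0.3302]
tcp_rot: [[-0.953, -0.302, -0.0], [-0.302, 0.953, 0.0], [0.0, 0.0, -1.0]]
force: [0.1, 0.4, 0.8]
opening: 1.0
grasp_force: 0.0
```

Call:
step_arm(steps=[[0,0,0,0,0,0,-1],[0,0,0,0,0,0,-1],[0,0,0,0,0,0,-1]])

```text
time_s: 1.78
position: [0.5606, 0.1235, 0.3299]
tcp_rot: [[-0.955, -0.298, -0.002], [-0.298, 0.955, 0.001], [0.001, 0.001, -1.0]]
force: [0.1, 0.0, -0.7]
opening: 1.001
grasp_force: 0.0
```

```bash
python3 - <<'E'
from h import *
plan([.562,.1227,.236],107.4)
s=read_state();c=capture("wrist");cv2.imwrite("pics/w1.png",c["image"][...,::-1])
W=np.eye(4);W[:3,:3]=s["tcp_rot"];W[:3,3]=s["position"];T=W@c["T_tool_cam"];np.save("T1.npy",T)
print(c["vertical_fov"],c["cx"],c["cy"],T.round(3).tolist())
E
```

```text
shift [-0.004  -0.0043  0.313 ] turnz -0.0012 yaw 107.35 pos [0.5606 0.1235 0.3299] F [ 0.15  0.03 -0.73] t 1.7833
61.879655793147656 252.16640901324033 190.5206495679827 [[-0.299, 0.914, 0.274, 0.485], [0.954, 0.286, 0.086, 0.1], [0.001, 0.287, -0.958, 0.467], [0.0, 0.0, 0.0, 1.0]]
```

View pics/w1.png

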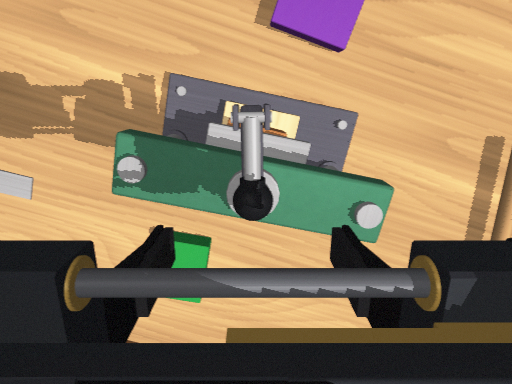

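The wrist view shows the knob at (253,199), the pivot pins at (236,117) and (268,117), and the stem between them. The gripper lines up with the arm.

```bash
python3 - <<'E'
from h import *
c=capture("wrist");T=np.load("T1.npy")
k=onz(c,253,199,.228,T);p=onz(c,252,117,.228,T);print(k,p)
d=(k-p)[:2];print(np.hypot(*d),np.degrees(np.arctan2(*(-d)[::-1])))
for col in[(116,130),(393,185),(375,243),(112,193)]:print(onz(c,*col,.183,T))
plan([k[0],k[1],.236],107.4)
E
```

```text
[0.55986042 0.1238411  0.228     ] [0.50010365 0.10431674 0.228     ]
0.0628655110521661 -161.90620660748448
[ 0.54911219 -0.0050847   0.183     ]
[0.52250883 0.24737761 0.183     ]
[0.58148858 0.2552467  0.183     ]
[0.607399   0.00189645 0.183     ]
shift [ 0.0014 -0.0018  0.314 ] turnz 0.0015 yaw 107.47 pos [0.5602 0.1244 0.3302] F [-0.14 -0.23 -0.01] t 1.8833
```

Call:
step_arm(steps=[[0,0,0.08,0,0,0,-1],[0,0,0.16,0,0,0,-1],[0,0,0.22,0,0,0,-1],[0,0,0.27,0,0,0,-1],[0,0,0.3,0,0,0,-1],[0,0,0.312,0,0,0,-0.5],[0,0,0.312,0,0,0,0],[0,0,0.312,0,0,0,0.2]])

```text
time_s: 2.55
position: [0.5615, 0.1239, 0.2375]
tcp_rot: [[-0.954, -0.3, 0.001], [-0.3, 0.954, 0.0], [-0.001, -0.0, -1.0]]
force: [1.1, -0.1, -0.1]
opening: 0.854
grasp_force: 0.0
```

Call:
step_arm(steps=[[0,0,0,0,0,0,0.4],[0,0,0,0,0,0,0.6],[0,0,0,0,0,0,1],[0,0,0,0,0,0,1],[0,0,0,0,0,0,1],[0,0,0,0,0,0,1]])

```text
time_s: 3.05
position: [0.5613, 0.1233, 0.2369]
tcp_rot: [[-0.954, -0.299, 0.0], [-0.299, 0.954, 0.0], [-0.0, -0.0, -1.0]]
force: [-1.3, -0.1, 0.5]
opening: 0.405
grasp_force: 0.0
```

```bash
python3 - <<'E'
from h import *
plan([.56,.1238,.236],107.4);print(read_state()["moment"],read_state()["opening"])
E
```

```text
shift [0.0036 0.0028 0.0031] turnz -0.0001 yaw 107.4 pos [0.5613 0.1233 0.2369] F [-1.25 -0.11  0.51] t 3.05
[-0.02360033 -0.03198233  0.00938007] 0.40545417121035954
```

Call:
step_arm(steps=[[0,0,0,0,0,0,1],[0,0,0,0,0,0,1],[0,0,0,0,0,0,1],[0,0,0,0,0,0,1]])

```text
time_s: 3.38
position: [0.5612, 0.1238, 0.2368]
tcp_rot: [[-0.954, -0.299, 0.0], [-0.299, 0.954, 0.001], [-0.0, 0.001, -1.0]]
force: [0.3, 3.0, 0.5]
opening: 0.348
grasp_force: 30.0
```

Call:
step_arm(steps=[[0.001,0.003,-0.021,0,0,0,1],[0.004,0.003,-0.042,0,0,0,1],[0.009,0.003,-0.062,0,0,0,1],[0.016,0.003,-0.082,0,0,0,1],[0.025,0.003,-0.1,0,0,0,1],[0.036,0.003,-0.1185,0,0,0,1],[0.048,0.003,-0.135,0,0,0,1],[0.0625,0.003,-0.151,0,0,0,1]])

```text
time_s: 4.05
position: [0.5432, 0.1183, 0.2828]
tcp_rot: [[-0.954, -0.299, 0.002], [-0.299, 0.954, -0.0], [-0.001, -0.001, -1.0]]
force: [2.2, -0.4, -4.6]
opening: 0.349
grasp_force: 30.0
```

```bash
python3 - <<'E'
from h import *
s=read_state();plan([.561,.124,.236],107.4);print(s["tcp_rot"].T@s["force"],s["opening"],s["grasp_force"])
E
```

```text
shift [-0.062   0.0005  0.1562] turnz 0.0 yaw 107.4 pos [0.5432 0.1183 0.2828] F [ 2.22 -0.41 -4.58] t 4.05
[-1.98971047 -1.04763095  4.58082842] 0.34934291324427363 29.999866783618927
```

Tangential force is small, so I'll continue the swing.

Call:
step_arm(steps=[[0.0155,0,-0.014,0,0,0,1],[0.032,0,-0.0265,0,0,0,1],[0.05,0,-0.037,0,0,0,1],[0.069,0,-0.046,0,0,0,1],[0.089,0,-0.0535,0,0,0,1],[0.109,0,-0.0585,0,0,0,1],[0.13,0,-0.0615,0,0,0,1],[0.152,0,-0.0625,0,0,0,1]])

```text
time_s: 4.72
position: [0.5013, 0.1046, 0.3028]
tcp_rot: [[-0.954, -0.299, 0.007], [-0.299, 0.954, -0.001], [-0.006, -0.003, -1.0]]
force: [3.8, -2.8, 3.9]
opening: 0.35
grasp_force: 30.0
```

```bash
python3 - <<'E'
from h import *
s=read_state();plan([.561,.124,.236],107.4);print(s["tcp_rot"].T@s["force"],s["opening"],s["grasp_force"])
E
```

```text
shift [-0.2079  0.0028  0.2241] turnz 0.0001 yaw 107.4 pos [0.5013 0.1046 0.3028] F [ 3.78 -2.85  3.94] t 4.7167
[-2.77698223 -3.85769958 -3.90830264] 0.3503439672866937 30.00132590532303
```

Call:
step_arm(steps=[[0.007,-0.002,0,0,0,0,1],[0.013,-0.003,0,0,0,0,1],[0.02,-0.003,0,0,0,0,1],[0.025,-0.003,0,0,0,0,1],[0.025,-0.003,0,0,0,0,1]])

```text
time_s: 5.13
position: [0.4943, 0.1021, 0.3027]
tcp_rot: [[-0.954, -0.299, 0.006], [-0.299, 0.954, 0.001], [-0.006, -0.001, -1.0]]
force: [4.5, -0.4, 5.3]
opening: 0.35
grasp_force: 30.0
```

```bash
python3 - <<'E'
from h import *
s=read_state();plan([.561,.124,.236],107.4);print(s["tcp_rot"].T@s["force"],s["opening"],s["grasp_force"])
c=capture("scene");cv2.imwrite("pics/s2.png",cv2.resize(c["image"][165:275,235:345,::-1],None,fx=5,fy=5,interpolation=cv2.INTER_CUBIC))
E
```

```text
shift [-0.2326  0.0035  0.2238] turnz -0.0003 yaw 107.39 pos [0.4943 0.1021 0.3027] F [ 4.51 -0.43  5.3 ] t 5.1333
[-4.20476449 -1.76578621 -5.27506542] 0.34978923409162244 30.000638365745544
```

View pics/s2.png

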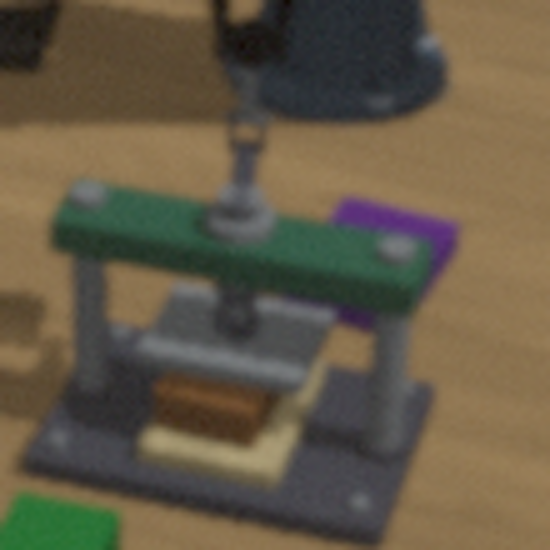

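The scene crop shows the stem standing up from the pivot (248,130) into the fingers (250,45), with the plate still above the block. I'll open the fingers and check the fold angle with the wrist camera.

Call:
step_arm(steps=[[0,0,0,0,0,0,0],[0,0,0,0,0,0,0],[0,0,0,0,0,0,0]])

```text
time_s: 5.43
position: [0.4903, 0.1022, 0.2999]
tcp_rot: [[-0.954, -0.299, -0.006], [-0.299, 0.954, 0.0], [0.005, 0.002, -1.0]]
force: [-0.5, 0.4, -0.0]
opening: 0.47
grasp_force: 0.0
```

```bash
python3 - <<'E'
from h import *
s=read_state();plan([.561,.124,.236],107.4);print(s["tcp_rot"].T@s["force"],s["moment"],s["opening"])
c=capture("wrist");cv2.imwrite("pics/w3.png",c["image"][...,::-1])
W=np.eye(4);W[:3,:3]=s["tcp_rot"];W[:3,3]=s["position"];T=W@c["T_tool_cam"];np.save("T3.npy",T)
E
```

```text
shift [-0.2479 -0.0016  0.2116] turnz 0.0003 yaw 107.41 pos [0.4903 0.1022 0.2999] F [-0.54  0.45 -0.03] t 5.4333
[0.3822345  0.58866443 0.03668119] [ 0.06332794  0.02754537 -0.04775791] 0.4698475448734973
```

View pics/w3.png

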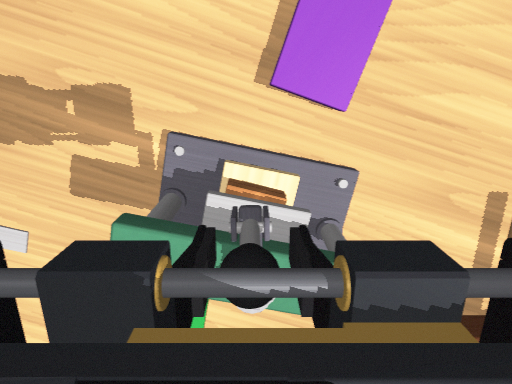

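```bash
python3 - <<'E'
from h import *
c=capture("wrist");T=np.load("T3.npy")
print("tcp",T[:3,3]); s=read_state();R=s["tcp_rot"]
for n,u,v,z in[("piv",251,225,.228),("knob",250,277,.292),("knob",250,277,.288)]:
    p=onz(c,u,v,z,T);print(n,p,"tool",R.T@(p-s["position"]))
E
```

```text
tcp [0.41533943 0.0781618  0.43715806]
piv [0.49857751 0.10386849 0.228     ] tool [-0.00815979 -0.00074888  0.07181644]
knob [0.50070849 0.10411157 0.292     ] tool [-0.00999828 -0.00105188  0.00780762]
knob [0.50306094 0.10482664 0.288     ] tool [-0.0124736  -0.00108011  0.01179727]
```

```bash
python3 - <<'E'
from h import *
print(read_state()["joint_positions"].round(1));plan([.5,.104,.298],108)
E
```

```text
[  -1.    17.1   95.6    0.    67.6 -108.5]
shift [-0.0309 -0.0031  0.006 ] turnz -0.013 yaw 107.42 pos [0.4909 0.1021 0.2999] F [ 0.82 -1.03 -0.16] t 5.5333
```

Call:
step_arm(steps=[[-0.015,-0.0015,0.003,0,0,0,0],[-0.031,-0.003,0.006,0,0,0,0],[-0.031,-0.003,0.006,0,0,0,0.3],[-0.031,-0.003,0.006,0,0,0,1],[-0.031,-0.003,0.006,0,0,0,1],[-0.031,-0.003,0.006,0,0,0,1],[-0.031,-0.003,0.006,0,0,0,1],[-0.031,-0.003,0.006,0,0,0,1]])

```text
time_s: 6.2
position: [0.5017, 0.1041, 0.2988]
tcp_rot: [[-0.954, -0.299, -0.0], [-0.299, 0.954, 0.001], [0.0, 0.001, -1.0]]
force: [1.3, 1.5, -1.7]
opening: 0.346
grasp_force: 30.0
```

```bash
cat >> h.py <<'E'
A=np.array([.5663,.1253])
def rep():
    s=read_state();R=s["tcp_rot"];p=s["position"][:2]-A;r=np.hypot(*p);a=np.degrees(np.arctan2(p[1],p[0]))%360
    u=p/r;t=np.array([u[1],-u[0]]);F=s["force"]
    print("t %.2f r %.1f ang %.1f yaw+90 %.1f z %.4f Frad %.2f Ftan %.2f Fz %.2f Mz %.3f op %.3f gf %.1f j6 %.0f"%(s["time_s"],r*1e3,a,(np.degrees(np.arctan2(R[1,0],R[0,0])))%360,s["position"][2],F[:2]@u,F[:2]@t,F[2],s["moment"][2],s["opening"],s["grasp_force"],s["joint_positions"][5]))
E
python3 -c "
from h import *
rep()"
```

```text
t 6.20 r 68.0 ang 198.2 yaw+90 197.4 z 0.2988 Frad -1.67 Ftan 1.07 Fz -1.71 Mz -0.043 op 0.346 gf 30.0 j6 -108
```

Call:
step_arm(steps=[[-0.0009,0.0203,0,0,0,0.111,1],[-0.0035,0.0405,0,0,0,0.222,1],[-0.008,0.0604,0,0,0,0.333,1],[-0.0141,0.0798,0,0,0,0.444,1],[-0.0219,0.0986,0,0,0,0.556,1],[-0.0313,0.1167,0,0,0,0.667,1],[-0.0422,0.1338,0,0,0,0.778,1],[-0.0546,0.15,0,0,0,0.889,1]])

```text
time_s: 6.87
position: [0.5022, 0.1488, 0.2987]
tcp_rot: [[-0.922, 0.388, -0.005], [0.388, 0.922, -0.008], [0.002, -0.009, -1.0]]
force: [-4.0, -7.8, 1.2]
opening: 0.347
grasp_force: 30.0
```

```bash
python3 -c "
from h import *
rep()"
```

```text
t 6.87 r 68.2 ang 159.9 yaw+90 157.2 z 0.2987 Frad 1.02 Ftan -8.71 Fz 1.17 Mz -0.017 op 0.347 gf 30.0 j6 -63
```

Call:
step_arm(steps=[[-0.0009,0.0203,0,0,0,0.111,1],[-0.0035,0.0405,0,0,0,0.222,1],[-0.008,0.0604,0,0,0,0.333,1],[-0.0141,0.0798,0,0,0,0.444,1],[-0.0219,0.0986,0,0,0,0.556,1],[-0.0313,0.1167,0,0,0,0.667,1],[-0.0422,0.1338,0,0,0,0.778,1],[-0.0546,0.15,0,0,0,0.889,1]])

```text
time_s: 7.53
position: [0.5328, 0.1852, 0.2986]
tcp_rot: [[-0.457, 0.89, -0.01], [0.89, 0.457, -0.005], [0.0, -0.011, -1.0]]
force: [-7.2, -4.1, 4.1]
opening: 0.348
grasp_force: 30.0
```

```bash
python3 -c "
from h import *
rep()"
```

```text
t 7.53 r 68.7 ang 119.2 yaw+90 117.2 z 0.2986 Frad -0.02 Ftan -8.28 Fz 4.08 Mz -0.030 op 0.348 gf 30.0 j6 -19
```

Call:
step_arm(steps=[[-0.0009,0.0203,0,0,0,0.111,1],[-0.0035,0.0405,0,0,0,0.222,1],[-0.008,0.0604,0,0,0,0.333,1],[-0.0141,0.0798,0,0,0,0.444,1],[-0.0219,0.0986,0,0,0,0.556,1],[-0.0313,0.1167,0,0,0,0.667,1],[-0.0422,0.1338,0,0,0,0.778,1],[-0.0546,0.15,0,0,0,0.889,1]])

```text
time_s: 8.2
position: [0.5797, 0.193, 0.2987]
tcp_rot: [[0.222, 0.975, -0.011], [0.975, -0.222, -0.001], [-0.003, -0.01, -1.0]]
force: [-8.2, 1.0, 4.3]
opening: 0.349
grasp_force: 30.0
```

```bash
python3 -c "
from h import *
rep()"
```

```text
t 8.20 r 69.0 ang 78.8 yaw+90 77.2 z 0.2987 Frad -0.64 Ftan -8.23 Fz 4.26 Mz 0.010 op 0.349 gf 30.0 j6 21
```

Call:
step_arm(steps=[[-0.0009,0.0203,0,0,0,0.111,1],[-0.0035,0.0405,0,0,0,0.222,1],[-0.008,0.0604,0,0,0,0.333,1],[-0.0141,0.0798,0,0,0,0.444,1]])

```text
time_s: 8.53
position: [0.6022, 0.1845, 0.2987]
tcp_rot: [[0.542, 0.841, -0.011], [0.841, -0.542, 0.001], [-0.005, -0.009, -1.0]]
force: [-8.7, 2.8, 3.4]
opening: 0.354
grasp_force: 30.0
```

```bash
python3 -c "
from h import *
rep()"
```

```text
t 8.53 r 69.2 ang 58.8 yaw+90 57.2 z 0.2987 Frad -2.15 Ftan -8.92 Fz 3.44 Mz 0.050 op 0.354 gf 30.0 j6 40
```

Call:
step_arm(steps=[[-0.0009,0.0203,0,0,0,0.111,1],[-0.0035,0.0405,0,0,0,0.222,1],[-0.008,0.0604,0,0,0,0.333,1],[-0.0141,0.0798,0,0,0,0.444,1]])

```text
time_s: 8.87
position: [0.6202, 0.1689, 0.2987]
tcp_rot: [[0.796, 0.605, -0.01], [0.605, -0.796, 0.003], [-0.006, -0.008, -1.0]]
force: [-7.9, 4.2, 3.0]
opening: 0.348
grasp_force: 30.0
```

```bash
python3 -c "
from h import *
rep()"
```

```text
t 8.87 r 69.3 ang 39.0 yaw+90 37.2 z 0.2987 Frad -3.47 Ftan -8.24 Fz 2.97 Mz 0.028 op 0.348 gf 30.0 j6 58
```

Call:
step_arm(steps=[[-0.0009,0.0203,0,0,0,0.111,1],[-0.0035,0.0405,0,0,0,0.222,1],[-0.008,0.0604,0,0,0,0.333,1],[-0.0141,0.0798,0,0,0,0.444,1]])

```text
time_s: 9.2
position: [0.6317, 0.1482, 0.2987]
tcp_rot: [[0.955, 0.297, -0.009], [0.297, -0.955, 0.005], [-0.007, -0.007, -1.0]]
force: [-8.1, 6.7, 3.3]
opening: 0.35
grasp_force: 30.0
```

```bash
python3 -c "
from h import *
rep()"
```

```text
t 9.20 r 69.3 ang 19.3 yaw+90 17.3 z 0.2987 Frad -5.43 Ftan -8.96 Fz 3.30 Mz -0.003 op 0.350 gf 30.0 j6 76
```

Call:
step_arm(steps=[[-0.0039,0.0203,0,0,0,0.111,1],[-0.0095,0.0405,0,0,0,0.222,1],[-0.017,0.0604,0,0,0,0.333,1],[-0.0251,0.0798,0,0,0,0.444,1]])

```text
time_s: 9.53
position: [0.635, 0.1239, 0.2989]
tcp_rot: [[0.999, -0.048, -0.0], [-0.048, -0.999, 0.007], [-0.001, -0.007, -1.0]]
force: [1.4, 8.6, -1.3]
opening: 0.352
grasp_force: 30.0
```

```bash
python3 -c "
from h import *
rep()"
```

```text
t 9.53 r 68.7 ang 358.9 yaw+90 357.3 z 0.2989 Frad 1.19 Ftan -8.60 Fz -1.27 Mz -0.005 op 0.352 gf 30.0 j6 94
```

Call:
step_arm(steps=[[-0.0009,0.0203,0,0,0,0.111,1],[-0.0035,0.0405,0,0,0,0.222,1],[-0.008,0.0604,0,0,0,0.333,1],[-0.0141,0.0798,0,0,0,0.444,1]])

```text
time_s: 9.87
position: [0.6301, 0.1001, 0.2988]
tcp_rot: [[0.922, -0.386, 0.001], [-0.386, -0.922, 0.007], [-0.002, -0.007, -1.0]]
force: [1.4, 8.7, -0.6]
opening: 0.35
grasp_force: 30.0
```

```bash
python3 -c "
from h import *
rep()"
```

```text
t 9.87 r 68.6 ang 338.5 yaw+90 337.3 z 0.2988 Frad -1.84 Ftan -8.58 Fz -0.63 Mz 0.012 op 0.350 gf 30.0 j6 111
```

Call:
step_arm(steps=[[-0.0019,0.0203,0,0,0,0.111,1],[-0.0055,0.0405,0,0,0,0.222,1],[-0.011,0.0604,0,0,0,0.333,1],[-0.0181,0.0798,0,0,0,0.444,1]])

```text
time_s: 10.2
position: [0.6172, 0.0796, 0.2989]
tcp_rot: [[0.735, -0.678, 0.004], [-0.678, -0.735, 0.006], [-0.001, -0.007, -1.0]]
force: [4.7, 8.1, -3.4]
opening: 0.354
grasp_force: 30.0
```

```bash
python3 -c "
from h import *
rep()"
```

```text
t 10.20 r 68.4 ang 318.0 yaw+90 317.3 z 0.2989 Frad -1.93 Ftan -9.16 Fz -3.37 Mz -0.017 op 0.354 gf 30.0 j6 130
```

Call:
step_arm(steps=[[-0.0009,0.0203,0,0,0,0.111,1],[-0.0035,0.0405,0,0,0,0.222,1],[-0.008,0.0604,0,0,0,0.333,1],[-0.0141,0.0798,0,0,0,0.444,1]])

```text
time_s: 10.53
position: [0.5983, 0.0648, 0.2989]
tcp_rot: [[0.458, -0.889, 0.005], [-0.889, -0.458, 0.006], [-0.003, -0.007, -1.0]]
force: [6.0, 8.3, -3.8]
opening: 0.347
grasp_force: 30.0
```

```bash
python3 -c "
from h import *
rep()"
```

```text
t 10.53 r 68.5 ang 297.8 yaw+90 297.3 z 0.2989 Frad -4.50 Ftan -9.17 Fz -3.79 Mz 0.012 op 0.347 gf 30.0 j6 148
```

Call:
step_arm(steps=[[-0.012,-0.027,0,0,0,0,0.3],[-0.012,-0.027,0,0,0,0,-1],[-0.012,-0.027,0,0,0,0,-1],[-0.012,-0.027,0,0,0,0,-1],[-0.012,-0.027,0,0,0,0,-1],[-0.012,-0.027,0,0,0,0,-1]])

```text
time_s: 11.03
position: [0.6026, 0.0689, 0.2992]
tcp_rot: [[0.463, -0.887, 0.001], [-0.887, -0.463, -0.0], [0.001, -0.001, -1.0]]
force: [0.2, -0.7, -0.5]
opening: 0.642
grasp_force: 0.0
```

```bash
python3 -c "
from h import *
rep()"
```

```text
t 11.03 r 67.1 ang 302.8 yaw+90 297.5 z 0.2992 Frad 0.70 Ftan 0.21 Fz -0.46 Mz -0.031 op 0.642 gf 0.0 j6 148
```

Call:
step_arm(steps=[[0,0,0,0,0,-0.3,-1],[0,0,0,0,0,-0.5,-1],[0,0,0,0,0,-0.7,-1],[0,0,0,0,0,-0.9,-1],[0,0,0,0,0,-1,-1],[0,0,0,0,0,-1,-1],[0,0,0,0,0,-1,-1],[0,0,0,0,0,-1,-1]])

```text
time_s: 11.7
position: [0.6024, 0.0689, 0.2991]
tcp_rot: [[0.954, -0.3, 0.001], [-0.3, -0.954, -0.0], [0.001, -0.0, -1.0]]
force: [-0.1, 0.0, 0.0]
opening: 1.0
grasp_force: 0.0
```

Call:
step_arm(steps=[[0,0,0,0,0,-0.3,-1],[0,0,0,0,0,-0.5,-1],[0,0,0,0,0,-0.7,-1],[0,0,0,0,0,-0.9,-1],[0,0,0,0,0,-1,-1],[0,0,0,0,0,-1,-1],[0,0,0,0,0,-1,-1],[0,0,0,0,0,-1,-1]])

```text
time_s: 12.37
position: [0.6024, 0.0689, 0.2991]
tcp_rot: [[0.887, 0.462, 0.0], [0.462, -0.887, -0.0], [0.0, 0.0, -1.0]]
force: [-1.5, 0.2, 0.1]
opening: 1.0
grasp_force: 0.0
```

Call:
step_arm(steps=[[0,0,0,0,0,-0.3,-1],[0,0,0,0,0,-0.5,-1],[0,0,0,0,0,-0.7,-1],[0,0,0,0,0,-0.9,-1],[0,0,0,0,0,-1,-1],[0,0,0,0,0,-1,-1],[0,0,0,0,0,-1,-1],[0,0,0,0,0,-1,-1]])

```text
time_s: 13.03
position: [0.6023, 0.0689, 0.299]
tcp_rot: [[0.302, 0.953, 0.0], [0.953, -0.302, -0.0], [0.0, 0.0, -1.0]]
force: [0.2, 0.6, -0.4]
opening: 0.999
grasp_force: 0.0
```

Call:
step_arm(steps=[[0,0,0,0,0,-0.3,-1],[0,0,0,0,0,-0.5,-1],[0,0,0,0,0,-0.7,-1],[0,0,0,0,0,-0.9,-1],[0,0,0,0,0,-1,-1],[0,0,0,0,0,-1,-1],[0,0,0,0,0,-1,-1],[0,0,0,0,0,-1,-1]])

```text
time_s: 13.7
position: [0.6023, 0.0689, 0.2991]
tcp_rot: [[-0.46, 0.888, 0.0], [0.888, 0.46, -0.0], [-0.0, 0.0, -1.0]]
force: [-0.3, -0.1, 1.0]
opening: 1.001
grasp_force: 0.0
```

```bash
python3 - <<'E'
from h import *
rep();a=np.radians(297.8);plan([*(A+.070*np.array([np.cos(a),np.sin(a)])),.298],27.8)
c=capture("wrist");cv2.imwrite("pics/w4.png",c["image"][...,::-1])
c=capture("scene");cv2.imwrite("pics/s4.png",cv2.resize(c["image"][165:275,235:345,::-1],None,fx=5,fy=5,interpolation=cv2.INTER_CUBIC))
E
```

```text
t 13.70 r 66.9 ang 302.6 yaw+90 117.4 z 0.2991 Frad -0.10 Ftan 0.34 Fz 0.99 Mz -0.057 op 1.001 gf 0.0 j6 -31
shift [-0.0112 -0.0184  0.0035] turnz -0.0085 yaw 27.42 pos [0.6023 0.0689 0.2991] F [-0.34 -0.1   0.99] t 13.7
```

View pics/s4.png

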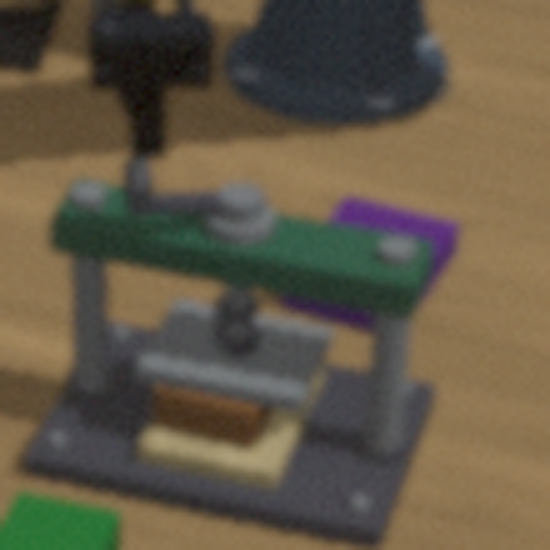

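The plate at (235,380) is now close above the block at (210,405). I'll regrip and continue with the tool's x axis pointing inward.

Call:
step_arm(steps=[[-0.011,-0.018,0.003,0,0,-0.008,0],[-0.011,-0.018,0.003,0,0,-0.008,0.3],[-0.011,-0.018,0.003,0,0,-0.008,1],[-0.011,-0.018,0.003,0,0,-0.008,1],[-0.011,-0.018,0.003,0,0,-0.008,1],[-0.011,-0.018,0.003,0,0,-0.008,1],[-0.011,-0.018,0.003,0,0,-0.008,1],[-0.011,-0.018,0.003,0,0,-0.008,1]])

```text
time_s: 14.47
position: [0.599, 0.0636, 0.2981]
tcp_rot: [[-0.468, 0.884, 0.0], [0.884, 0.468, 0.0], [-0.0, 0.0, -1.0]]
force: [0.5, 0.3, 0.1]
opening: 0.475
grasp_force: 0.0
```

Call:
step_arm(steps=[[0,0,0,0,0,0,1],[0,0,0,0,0,0,1],[0,0,0,0,0,0,1],[0,0,0,0,0,0,1]])

```text
time_s: 14.8
position: [0.6004, 0.0642, 0.2983]
tcp_rot: [[-0.468, 0.884, 0.004], [0.884, 0.468, 0.001], [-0.0, 0.004, -1.0]]
force: [4.4, 2.8, -1.8]
opening: 0.345
grasp_force: 30.0
```

```bash
python3 -c "
from h import *
rep()"
```

```text
t 14.80 r 69.9 ang 299.2 yaw+90 117.9 z 0.2983 Frad -0.30 Ftan -5.21 Fz -1.81 Mz 0.003 op 0.345 gf 30.0 j6 -32
```

Call:
step_arm(steps=[[0.0009,-0.0203,0,0,0,0.111,1],[0.0035,-0.0405,0,0,0,0.222,1],[0.008,-0.0604,0,0,0,0.333,1],[0.0141,-0.0798,0,0,0,0.444,1]])

```text
time_s: 15.13
position: [0.5792, 0.0567, 0.2984]
tcp_rot: [[-0.133, 0.991, 0.009], [0.991, 0.133, 0.002], [0.0, 0.009, -1.0]]
force: [10.5, 3.4, -5.2]
opening: 0.35
grasp_force: 30.0
```

```bash
python3 -c "
from h import *
rep()"
```

```text
t 15.13 r 69.8 ang 280.7 yaw+90 97.6 z 0.2984 Frad -1.36 Ftan -10.95 Fz -5.19 Mz -0.018 op 0.350 gf 30.0 j6 -13
```

Call:
step_arm(steps=[[0.0009,-0.0203,0,0,0,0.111,1],[0.0035,-0.0405,0,0,0,0.222,1]])

```text
time_s: 15.3
position: [0.5676, 0.0555, 0.2984]
tcp_rot: [[0.041, 0.999, 0.01], [0.999, -0.041, 0.001], [0.001, 0.01, -1.0]]
force: [10.7, 1.8, -5.8]
opening: 0.35
grasp_force: 30.0
```

```bash
python3 -c "
from h import *
rep()"
```

```text
t 15.30 r 69.8 ang 271.0 yaw+90 87.6 z 0.2984 Frad -1.64 Ftan -10.77 Fz -5.79 Mz -0.034 op 0.350 gf 30.0 j6 -3
```

Call:
step_arm(steps=[[0.0009,-0.0203,0,0,0,0.111,1],[0.0035,-0.0405,0,0,0,0.222,1]])

```text
time_s: 15.47
position: [0.5559, 0.0563, 0.2984]
tcp_rot: [[0.214, 0.977, 0.011], [0.977, -0.214, -0.001], [0.001, 0.011, -1.0]]
force: [12.7, -0.8, -7.9]
opening: 0.345
grasp_force: 30.0
```

```bash
python3 -c "
from h import *
rep()"
```

```text
t 15.47 r 69.8 ang 261.4 yaw+90 77.6 z 0.2984 Frad -1.09 Ftan -12.72 Fz -7.91 Mz -0.036 op 0.345 gf 30.0 j6 7
```

Call:
step_arm(steps=[[0.0009,-0.0203,0,0,0,0.111,1]])

```text
time_s: 15.55
position: [0.5502, 0.0575, 0.2984]
tcp_rot: [[0.298, 0.954, 0.011], [0.955, -0.298, -0.002], [0.002, 0.012, -1.0]]
force: [12.2, -1.0, -7.7]
opening: 0.348
grasp_force: 30.0
```

```bash
python3 -c "
from h import *
rep()"
```

```text
t 15.55 r 69.7 ang 256.6 yaw+90 72.7 z 0.2984 Frad -1.80 Ftan -12.06 Fz -7.66 Mz 0.022 op 0.348 gf 30.0 j6 12
```

Call:
step_arm(steps=[[0.0005,-0.0145,0,0,0,0.08,1]])

```text
time_s: 15.63
position: [0.5457, 0.0587, 0.2984]
tcp_rot: [[0.357, 0.934, 0.011], [0.934, -0.357, -0.002], [0.002, 0.011, -1.0]]
force: [11.9, -2.9, -6.9]
opening: 0.352
grasp_force: 30.0
```

```bash
python3 -c "
from h import *
rep()"
```

```text
t 15.63 r 69.7 ang 252.8 yaw+90 69.1 z 0.2984 Frad -0.78 Ftan -12.19 Fz -6.93 Mz -0.044 op 0.352 gf 30.0 j6 15
```

Call:
step_arm(steps=[[0.0005,-0.0165,0,0,0,0.089,1]])

```text
time_s: 15.72
position: [0.5418, 0.0601, 0.2984]
tcp_rot: [[0.421, 0.907, 0.012], [0.907, -0.421, -0.003], [0.002, 0.012, -1.0]]
force: [11.3, -3.7, -8.8]
opening: 0.348
grasp_force: 30.0
```

```bash
python3 -c "
from h import *
rep()"
```

```text
t 15.72 r 69.7 ang 249.4 yaw+90 65.1 z 0.2984 Frad -0.49 Ftan -11.93 Fz -8.81 Mz -0.042 op 0.348 gf 30.0 j6 20
```

Call:
step_arm(steps=[[0,0.003,0,0,0,0,1],[0,0.006,0,0,0,0,1],[0,0.006,0,0,0,0,1],[0,0.006,0,0,0,0,1]])

```text
time_s: 16.05
position: [0.5408, 0.0603, 0.2983]
tcp_rot: [[0.418, 0.909, 0.005], [0.909, -0.418, -0.001], [0.001, 0.005, -1.0]]
force: [6.4, -0.6, -4.3]
opening: 0.347
grasp_force: 30.0
```

```bash
python3 -c "
from h import *
rep()"
```

```text
t 16.05 r 69.8 ang 248.6 yaw+90 65.3 z 0.2983 Frad -1.75 Ftan -6.21 Fz -4.31 Mz 0.008 op 0.347 gf 30.0 j6 19
```

Call:
step_arm(steps=[[0,0.003,0,0,0,0,1],[0,0.006,0,0,0,0,1],[0,0.006,0,0,0,0,1],[0,0.006,0,0,0,0,1]])

```text
time_s: 16.38
position: [0.5409, 0.0601, 0.2983]
tcp_rot: [[0.417, 0.909, 0.002], [0.909, -0.417, -0.0], [0.0, 0.002, -1.0]]
force: [4.9, -0.0, -2.4]
opening: 0.349
grasp_force: 30.0
```

```bash
python3 -c "
from h import *
rep()"
```

```text
t 16.38 r 70.0 ang 248.7 yaw+90 65.3 z 0.2983 Frad -1.76 Ftan -4.58 Fz -2.42 Mz 0.065 op 0.349 gf 30.0 j6 19
```

Call:
step_arm(steps=[[0,0.004,0,0,0,0,1],[0,0.004,0,0,0,0,0.2],[0,0.004,0,0,0,0,0],[0,0.004,0,0,0,0,0],[0,0.004,-0.005,0,0,-0.05,0],[0,0.004,-0.008,0,0,-0.076,0],[0,0.004,-0.008,0,0,-0.076,0]])

```text
time_s: 16.97
position: [0.5407, 0.0598, 0.3006]
tcp_rot: [[0.362, 0.932, -0.001], [0.932, -0.362, -0.0], [-0.0, -0.001, -1.0]]
force: [0.3, -0.2, 0.6]
opening: 0.496
grasp_force: 0.0
```

```bash
python3 - <<'E'
from h import *
rep();a=np.radians(248.7);plan([*(A+.070*np.array([np.cos(a),np.sin(a)])),.3008],158.7)
s=read_state();c=capture("wrist");im=c["image"]
cv2.imwrite("pics/w5.png",im[...,::-1])
W=np.eye(4);W[:3,:3]=s["tcp_rot"];W[:3,3]=s["position"];np.save("T5.npy",W@c["T_tool_cam"])
E
```

```text
t 16.97 r 70.3 ang 248.7 yaw+90 68.8 z 0.3006 Frad 0.08 Ftan -0.34 Fz 0.61 Mz -0.012 op 0.496 gf 0.0 j6 16
shift [ 0.001   0.0002 -0.0008] turnz 0.0016 yaw -21.23 pos [0.5407 0.0598 0.3006] F [ 0.29 -0.2   0.61] t 16.9667
```

View pics/w5.png

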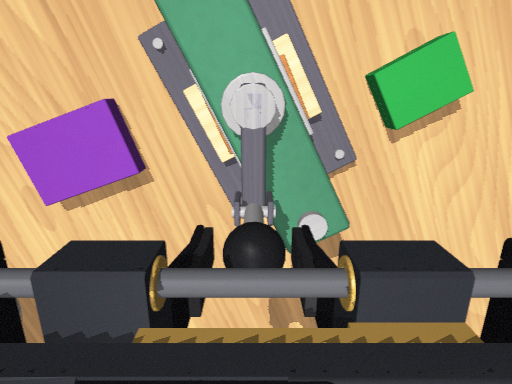

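Call:
step_arm(steps=[[0,0,0,0,0,0,0.4],[0,0,0,0,0,0,1],[0,0,0,0,0,0,1],[0,0,0,0,0,0,1],[0,0,0,0,0,0,1],[0,0,0,0,0,0,1],[0,0,0,0,0,0,1]])

```text
time_s: 17.6
position: [0.5414, 0.0597, 0.3005]
tcp_rot: [[0.363, 0.932, 0.0], [0.932, -0.363, -0.0], [-0.0, 0.0, -1.0]]
force: [0.9, -1.1, -0.6]
opening: 0.354
grasp_force: 30.0
```

```bash
python3 -c "
from h import *
rep()"
```

```text
t 17.60 r 70.2 ang 249.2 yaw+90 68.7 z 0.3005 Frad 0.68 Ftan -1.23 Fz -0.57 Mz 0.032 op 0.354 gf 30.0 j6 16
```

Call:
step_arm(steps=[[0.021,0,0.001,0,0,0,1],[0.042,0,0.004,0,0,0,1],[0.062,0,0.009,0,0,0,1],[0.082,0,0.016,0,0,0,1],[0.1,0,0.025,0,0,0,1],[0.1185,0,0.036,0,0,0,1],[0.135,0,0.048,0,0,0,1],[0.151,0,0.0625,0,0,0,1]])

```text
time_s: 18.27
position: [0.558, 0.103, 0.2817]
tcp_rot: [[0.362, 0.932, 0.001], [0.932, -0.362, 0.001], [0.001, 0.0, -1.0]]
force: [-0.9, -1.9, 3.5]
opening: 0.347
grasp_force: 30.0
```

```bash
python3 -c "
from h import *
rep()"
```

```text
t 18.27 r 23.8 ang 249.6 yaw+90 68.8 z 0.2817 Frad 2.13 Ftan 0.20 Fz 3.49 Mz 0.002 op 0.347 gf 30.0 j6 20
```

Call:
step_arm(steps=[[0.014,0,0.0155,0,0,0,1],[0.0265,0,0.032,0,0,0,1],[0.037,0,0.05,0,0,0,1],[0.046,0,0.069,0,0,0,1],[0.0535,0,0.089,0,0,0,1],[0.0585,0,0.109,0,0,0,1],[0.0615,0,0.13,0,0,0,1],[0.0625,0,0.151,0,0,0,1]])

```text
time_s: 18.93
position: [0.5647, 0.1203, 0.2358]
tcp_rot: [[0.363, 0.932, 0.001], [0.932, -0.363, 0.002], [0.002, 0.0, -1.0]]
force: [-0.1, 3.6, 3.0]
opening: 0.344
grasp_force: 30.1
```

```bash
python3 -c "
from h import *
rep();plan([.5663,.1253,.2365])"
```

```text
t 18.93 r 5.2 ang 252.3 yaw+90 68.7 z 0.2358 Frad -3.39 Ftan 1.22 Fz 2.98 Mz -0.011 op 0.344 gf 30.1 j6 22
shift [ 0.0174 -0.0011 -0.0023] turnz 0.0 yaw -21.26 pos [0.5647 0.1203 0.2358] F [-0.13  3.6   2.98] t 18.9333
```

Call:
step_arm(steps=[[0,0,0.004,0,0,0,1],[0,0,0.008,0,0,0,1],[0,0,0.008,0,0,0,1]])

```text
time_s: 19.18
position: [0.5648, 0.1202, 0.2346]
tcp_rot: [[0.363, 0.932, 0.001], [0.932, -0.363, 0.002], [0.002, 0.0, -1.0]]
force: [0.2, 4.7, 7.7]
opening: 0.348
grasp_force: 33.3
```

```bash
python3 -c "
from h import *
rep()"
```

```text
t 19.18 r 5.3 ang 253.9 yaw+90 68.7 z 0.2346 Frad -4.58 Ftan 1.14 Fz 7.66 Mz -0.012 op 0.348 gf 33.3 j6 22
```

Call:
step_arm(steps=[[0,0,-0.004,0,0,0,0.3],[0,0,-0.004,0,0,0,-1],[0,0,-0.004,0,0,0,-1],[0,0,-0.004,0,0,0,-1],[0,0,-0.004,0,0,0,-1],[0,0,-0.004,0,0,0,-1],[0,0,-0.004,0,0,0,-1],[0,0,-0.004,0,0,0,-1]])

```text
time_s: 19.85
position: [0.5644, 0.1192, 0.2351]
tcp_rot: [[0.363, 0.932, -0.0], [0.932, -0.363, -0.0], [-0.0, -0.0, -1.0]]
force: [-0.0, -1.4, 0.4]
opening: 0.794
grasp_force: 0.0
```

Call:
step_arm(steps=[[0,0,-0.05,0,0,0,-1],[0,0,-0.12,0,0,0,-1],[0,0,-0.2,0,0,0,-1],[0,0,-0.27,0,0,0,-1],[0,0,-0.3,0,0,0,-1],[0,0,-0.3,0,0,0,-1],[0,0,-0.3,0,0,0,-1]])

```text
time_s: 20.43
position: [0.5642, 0.1194, 0.325]
tcp_rot: [[0.362, 0.932, -0.0], [0.932, -0.362, -0.0], [-0.0, 0.0, -1.0]]
force: [0.6, -0.6, -0.7]
opening: 0.998
grasp_force: 0.0
```

```bash
python3 - <<'E'
from h import *
rep();s=read_state();c=capture("wrist")
W=np.eye(4);W[:3,:3]=s["tcp_rot"];W[:3,3]=s["position"];np.save("T6.npy",W@c["T_tool_cam"])
d=capture("scene");a=c["image"][:,:,::-1];b=cv2.resize(d["image"][165:275,235:345,::-1],(384,384),interpolation=cv2.INTER_CUBIC)
cv2.imwrite("pics/f6.png",np.hstack([a[:,56:456],b]))
E
```

```text
t 20.43 r 6.2 ang 250.5 yaw+90 68.7 z 0.3250 Frad 0.38 Ftan -0.79 Fz -0.73 Mz 0.018 op 0.998 gf 0.0 j6 22
```

View pics/f6.png

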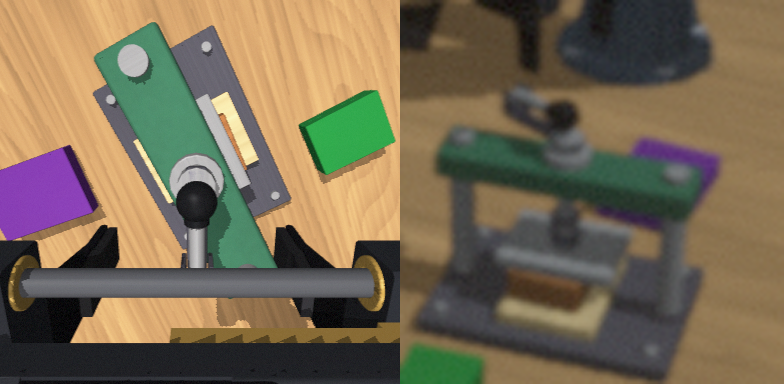

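The left view shows the knob at (253,202) in full-image pixels, folded in over the hub. The right view shows it above the hub at full-image pixel (282,198). I'll triangulate its height to check that it lies flat.

```bash
python3 - <<'E'
from h import *
w=capture("wrist");s=capture("scene");T=np.load("T6.npy")
def cen(im,x0,y0,x1,y1):
    m=(im[y0:y1,x0:x1].max(2)<55).astype(np.uint8);n,l,st,ce=cv2.connectedComponentsWithStats(m);i=1+st[1:,4].argmax();print(st[i]);return ce[i]+[x0,y0]
a=cen(w["image"],225,170,285,235);b=cen(s["image"],273,185,291,208);print(a,b)
o1,d1=ray(w,*a,T);o2,d2=ray(s,*b)
x=np.linalg.lstsq(np.c_[d1,-d2],o2-o1,rcond=None)[0];p=o1+d1*x[0];q=o2+d2*x[1];print(p,q)
v=(p+q)[:2]/2-A;print(np.hypot(*v)*1e3,np.degrees(np.arctan2(*v[::-1]))%360)
plan([.5643,.1195,.272])
E
```

```text
[   8   11   42   48 1476]
[ 0 10 12  8 56]
[253.61246612 204.16869919] [279.82142857 198.44642857]
[0.56460899 0.11667017 0.22761907] [0.56431271 0.11816626 0.22716517]
8.093513669393161 256.86553218449814
shift [0.0013 0.0025 0.1718] turnz 0.0 yaw -21.25 pos [0.5636 0.1194 0.3235] F [-0.05  0.2   1.13] t 20.6333
```

```bash
python3 -c "
from rig import *
print(hand_in())"
```

```text
the job is handed in; nothing more can be done
None
```

I swung the handle upright before any cranking, turned the crank clockwise to about 1.03 rad past contact (target 1.05, contact judged by feel to within a few degrees), folded the handle flat, let go and handed in at about 21 s; the verdict was not shown.

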